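# Clamp the salt cellar and twist off its lid

## Robot

A 6-joint arm with a two-finger parallel gripper is mounted at the origin on the work surface. World frame = base frame: x ahead of the robot, y to its left, z up, the work surface at z = 0. Lengths are in m, angles in rad, forces in N, time in s.
With the tool pointing down it reaches from about 0.35 to 0.775 m from the base axis. Payload 5.5 kg.
Tool frame: the origin (TCP) lies between the finger pads; the fingertips stand 19 mm ahead of it and the grasp point (between the pads) is the TCP (env.tcp_to_tips is the distance from the TCP to the fingertips, in m); z points along the fingers, y is the direction in which the jaws open and shut (so a half turn about z gives the same grasp; the last joint's range is limited). The gripper opens to 85 mm and grips with 20 to 120 N. Pads are 22 mm wide; open, the fingers measure 114 mm over their backs; the gripper's body (76 mm by 85 mm) begins 54 mm behind the grasp point. The pads swing forward as they close: fully open they stand 13 mm farther back than shut.
Start: joints at [-1.466, 0.313, 0.046, 1.304, 0, 1.431], TCP at [0.139, -0.558, 0.25] pointing down, gripper open.
Joint ranges: [-2.76, 2.76], [-0.86, 1.69], [-1.03, 1.26], [-2.2, 2.34], [-1.47, 1.5], [-3.14, 3.14]. Speed limits (rad/s): [2.57, 2.57, 3.14, 3.14, 3.14, 3.14].

## Interface

Orientations are given as a unit quaternion [w, x, y, z].
In Python, from workcell import env, eyes, job gives the robot as it stands. The module is installed in compiled form; this text tells all that it offers.
- The arm moves only by the tool move_arm, never from a script. Its argument "commands" is a list of rows, each a list of 3 entries, a list of its own where there are three numbers: the shift along the world's x, y, z as a fraction of full scale, then the turn, a rotation vector about the world's x, y, z as a fraction of full scale, then the gripper command: -1 is shut, 1 is fully open, values between are in proportion. In form: [[[x, y, z], [wx, wy, wz], gripper], ...]. A call has 1 to 5 rows; each row shifts and turns the commanded pose from where the row before left it; what a row does not reach is not made up. Full scale, the value 1, is 0.04 m for a shift and 8 degrees for a turn. A row lasts 1/10 s, in which the tool goes at most 50 mm and 8.59 degrees, less where a joint would pass 70% of its speed; a pose out of reach is approached as far as the arm can. A call with a number of a shift or a turn outside -1 to 1 is refused whole. A call with a gripper value outside its range is refused whole. The fingers move at their own pace and stop on an object; "newtons" is the grip in N (left out, the last holds). Time passes only in rows, so rows that do not move let the fingers close. It gives the time, the measured TCP pose, the force and the opening at its end, in the units of the state.
- env.get_state(): the state, without advancing time (a new reading comes with each control period).
- eyes.read_camera(name): name is "scene" or "top" or "wrist"; returns a dict with "frame" (480x640x3 uint8, red, green, blue), "mtx" (3x3 intrinsics, pixels), "k1" (the pictures are not rectified: a ray, as slopes to the right and down, at radius r is drawn at 1 + k1 r^2 times it, then the intrinsics apply), "camera_from_world" (4x4, takes a point from world to camera coordinates); the wrist camera has in their place "mount" (4x4, takes a point from camera to tool coordinates, whose origin is the TCP and whose axes are the flange's). Camera axes: x right, y down, z forward; pixel columns grow to the right and rows downward; lengths in m; the calibration is good to about 2 mm. A picture is of the moment at which its call begins: read the wrist's pose just before it. There is no depth.
- job.hand_in(): hands the job in, once; it reports no verdict.
The state is a dict: "clock": time; "joint_pos": joint angles; "qvel": joint speeds; "tau": joint torques, N m; "tcp_pos": TCP position; "orientation": TCP orientation; "wrist_force": force on the tool from outside, world axes, zero at the start; "ft_torque": the same for the moment, N m; "finger_gap": finger opening in m.
Only numpy, scipy, OpenCV 4.12 (cv2) and the standard library are available. Lean on these libraries where they do the work, as an engineer would, in place of code of your own. Each camera call takes 0.05 s, during which the arm holds its last target.

## Task

On the rooftop grill cart, brace the square glass salt cellar first: turn the clamp's dial clockwise until its white pointer is on the red mark. Then twist the steel lid counterclockwise (seen from above) about 75 degrees, no more than a quarter turn, until its threads let go, and lift it straight up. Finish while still holding the lid level, centred over the jar and a couple of centimetres above its mouth, with the jar still clamped and everything else on the cart left where it was.

Things in the scene. Friction and masses are not known exactly. Their poses are not given: they have to be found in the camera images.
- holder: Fixed grey clamp, plate 110 x 235 x 12 mm. Origin: centre of the plate's underside, on the cart top. The jar stands on the plate at about y = +59 mm in this frame, between a fixed aluminium jaw (y = +89 mm face) and a moving jaw on its -y side with a sprung rubber pad (6 N/mm); jaw tops 57 mm above the cart. The black dial housing (90 x 90 mm, top 34 mm above the cart) is centred at (0, -70 mm).
- dial_grip (a point): Point on the dial's vertical axis at the height to grip, 55 mm above the cart. The dial has a black grip bar 48 mm long, 13 mm thick and 24 mm high (from 43 to 67 mm above the cart) on a steel disc 52 mm across, with a white pointer line on the bar's top towards one end. This point's own -x axis is the pointer direction and lies along the bar, so the bar is pinched across its own y.
- dial (a joint): Dial angle in rad, growing clockwise seen from above, range 0 to 2.4, stays put. The pointer lies at (pi + 0.9 - value) from the holder's x axis, counterclockwise positive. White ticks: 0, 0.45, 0.9, 1.35 and 2.25; the wide red mark is at 1.80. Each rad moves the jaw 5 mm; the jar is touched at about 1.3 and held with about 15 N at 1.80. Takes about 0.12 N m to turn, 0.2 N m at the mark.
- jar: Loose glass salt cellar, body 58 x 58 x 60 mm, 32 mm neck above it; its mouth with a white turning insert ends 85 mm above its underside. Origin: centre of its underside, 12 mm above the cart; z up. Mass about 0.4 kg. It must be braced by the clamp and is not grasped.
- lid_center (a point): Centre, half-way up, of the steel twist-off lid: 35 mm tall, underside 63 mm above the jar's underside when shut, so its top is 110 mm above the cart. Upper 13 mm is a smooth solid disc 52 mm in diameter (its middle 11 mm above this point: grip there); below is a 50 mm skirt, open below. Red line on top, along the point's +x. About 0.08 kg.
- thread (a joint): How far the lid has been unscrewed, rad, growing counterclockwise seen from above; 0 is shut tight. Takes about 0.3 N m. The lid comes free at about 1.07 and lifts freely from there to 1.9; stop by 1.57 (a quarter turn). Up to 0.05 rad of play between lid and thread.
- pad: Rubber pad 60 x 34 mm of the clamp's moving jaw. Origin at its centre, 34.5 mm above the cart; its y axis points to the jar.
- lid: The lid as a body. Origin: centre of its underside, on its axis, z up. Two lugs inside hook under ledges on the jar's neck until it is unscrewed; it does not rise while turned. To clear the jar's mouth it must be lifted 22 mm or more.
- fork: Bystander: grill fork 300 mm long in the tray, origin near its middle.
- tongs: Bystander: green silicone tongs 230 mm long in the tray, origin near the middle.
- foil_pan: Bystander: aluminium foil pan 200 x 140 x 40 mm, origin under its centre.
- pepper: Bystander: wooden pepper pot, 52 mm across, 110 mm tall, origin under its centre.
- bowl: Bystander: white bowl 110 mm across, 45 mm tall, origin under its centre.

How it is judged:
By the outcome, as a careful person would: the job done as asked, in the order asked, and still so for the second after the job is handed in, while the arm keeps its last pose, push and grip.
It also fails if it takes over 54 s, if anything falls off the work surface, if the arm or the gripper's body presses on something with over 40 N, if the wrist force passes 120 N, or if a joint passes its speed limit or range.

## Working session

There is one attempt and no reset: what is moved stays moved. The work goes in short steps, Python scripts to look and compute and a tool call to move; the robot and the scene stay as the last step left them, time stands still between calls to the robot, and variables do not carry over. Pictures are saved under pics/ and viewed, and the job is handed in when it is done.

Besides the shell and the picture viewer there is one more tool, called after "Emit:" as a command line: name --argument value ..., lists and objects as JSON in quotes. move_arm: Moves the arm, as the interface text tells. Its arguments: {"type":"object","properties":{"commands":{"type":"array","items":{"type":"array"}},"newtons":{"type":"number"}},"required":["commands"]}

```bash
mkdir -p pics
cat > h.py <<'E'
import numpy as np, cv2
from workcell import env, eyes, job
E
python3 - <<'E'
from h import *
s=env.get_state(); print({k:np.round(v,4).tolist() for k,v in s.items()})
import pickle
for n in ("scene","top","wrist"):
    d=eyes.read_camera(n); cv2.imwrite(f"pics/{n}0.png",d["frame"][:,:,::-1])
    pickle.dump(d,open(f"{n}0.pkl","wb"))
    print(n,{k:np.round(v,4).tolist() for k,v in d.items() if k!="frame"})
E
```

```text
{'clock': 0.0, 'joint_pos': [-1.4656, 0.314, 0.045, 1.3036, -0.0, 1.4312], 'qvel': [0.0013, -0.0001, 0.0027, 0.0008, 0.0009, 0.0009], 'tau': [0.0003, -48.063, 29.8532, 0.0194, -0.0002, -0.0], 'tcp_pos': [0.1393, -0.5574, 0.2494], 'orientation': [-0.0009, 0.9925, 0.1221, 0.0], 'wrist_force': [-1.0892, -0.2787, 0.1267], 'ft_torque': [0.0336, -0.0345, 0.0183], 'finger_gap': 0.085}
scene {'mtx': [[457.0019, 0.0, 313.4334], [0.0, 457.0019, 254.7282], [0.0, 0.0, 1.0]], 'k1': 0.0278, 'camera_from_world': [[0.8635, 0.5044, -0.0068, -0.5554], [0.2663, -0.4673, -0.843, -0.0356], [-0.4284, 0.7261, -0.5378, 1.2707], [0.0, 0.0, 0.0, 1.0]]}
top {'mtx': [[442.494, 0.0, 325.2456], [0.0, 442.494, 236.6899], [0.0, 0.0, 1.0]], 'k1': -0.023, 'camera_from_world': [[0.0274, -0.9996, -0.0018, 0.0472], [-0.9917, -0.027, -0.1259, 0.6108], [0.1258, 0.0052, -0.992, 0.9964], [0.0, 0.0, 0.0, 1.0]]}
wrist {'mtx': [[335.7238, 0.0, 318.3803], [0.0, 335.7238, 239.5876], [0.0, 0.0, 1.0]], 'k1': 0.0211, 'mount': [[0.0001, -0.9608, -0.2774, 0.0702], [1.0, -0.0001, 0.0006, -0.0003], [-0.0006, -0.2774, 0.9608, -0.1248], [0.0, 0.0, 0.0, 1.0]]}
```

View pics/scene0.png

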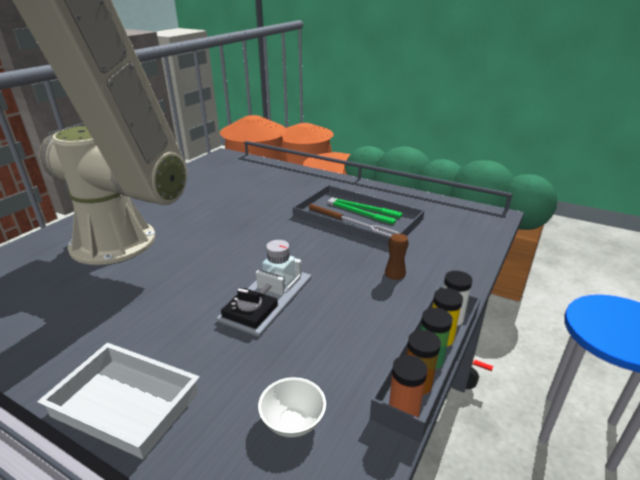

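View pics/top0.png

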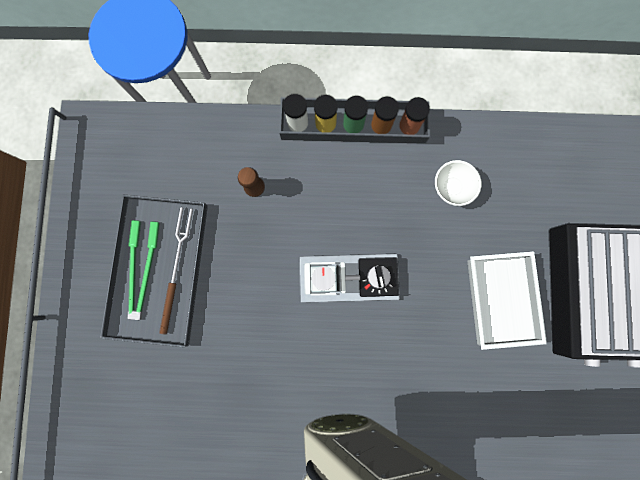

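View pics/wrist0.png

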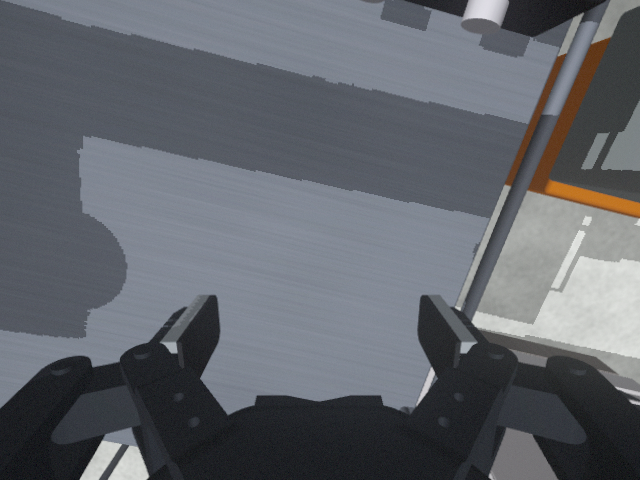

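The top view shows the clamp at about (350,278), with the lid near (323,275) and the dial near (379,278). I'll measure both by ray casting and then zoom in.

```bash
cat > h.py <<'E'
import numpy as np, cv2, pickle
from scipy.spatial.transform import Rotation as R
from workcell import env, eyes, job
def look(n,tag):
    s=env.get_state(); d=eyes.read_camera(n); d["s"]=s
    if "mount" in d:
        q=s["orientation"]; T=np.eye(4); T[:3,:3]=R.from_quat([q[1],q[2],q[3],q[0]]).as_matrix(); T[:3,3]=s["tcp_pos"]
        d["camera_from_world"]=np.linalg.inv(T@d["mount"])
    pickle.dump(d,open(f"{n}{tag}.pkl","wb")); cv2.imwrite(f"pics/{n}{tag}.png",d["frame"][:,:,::-1]); return d
def load(f): return pickle.load(open(f,"rb"))
def ray(d,px):
    K=np.array(d["mtx"]);p=np.array([(px[0]-K[0,2])/K[0,0],(px[1]-K[1,2])/K[1,1]]);u=p.copy()
    for _ in range(20): u=p/(1+d["k1"]*(u@u))
    M=np.array(d["camera_from_world"]);Rm=M[:3,:3]
    return -Rm.T@M[:3,3], Rm.T@np.array([u[0],u[1],1])
def plane(d,px,z):
    o,r=ray(d,px); return o+r*(z-o[2])/r[2]
def proj(d,P):
    M=np.array(d["camera_from_world"]);c=M[:3,:3]@np.asarray(P)+M[:3,3];u=c[:2]/c[2];u=u*(1+d["k1"]*(u@u))
    K=np.array(d["mtx"]);return u*K[0,0]+K[:2,2]
def crop(d,name,x0,y0,w,h,k):
    im=cv2.resize(d["frame"][y0:y0+h,x0:x0+w],None,fx=k,fy=k,interpolation=cv2.INTER_CUBIC);cv2.imwrite("pics/"+name,im[:,:,::-1])
E
python3 - <<'E'
from h import *
d=load("top0.pkl")
crop(d,"tc.png",290,240,120,75,6)
for px in [(300,257),(398,254),(400,300),(302,302)]: print(px,plane(d,px,.012).round(4))
print("lid",plane(d,(323,272),.11).round(4),"dial",plane(d,(379,277),.067).round(4))
E
```

```text
(300, 257) [0.5622 0.1229 0.012 ]
(398, 254) [ 0.5757 -0.1108  0.012 ]
(400, 300) [ 0.4669 -0.1163  0.012 ]
(302, 302) [0.456  0.1146 0.012 ]
lid [0.5234 0.0663 0.11  ] dial [ 0.5176 -0.0596  0.067 ]
```

View pics/tc.png

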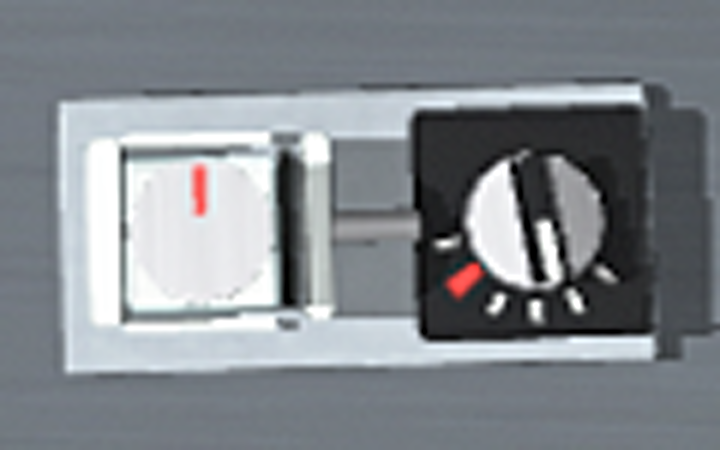

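Emit:
move_arm --commands '[[[0.7,1,0],[0,0,1],1],[[0.7,1,0],[0,0,1],1],[[0.7,1,0],[0,0,1],1],[[0.7,1,0],[0,0,1],1],[[0.7,1,0],[0,0,1],1]]'

```text
clock: 0.65
tcp_pos: [0.2799, -0.3561, 0.2501]
orientation: [-0.0, 0.89, 0.456, 0.0]
wrist_force: [1.2, 0.3, 0.7]
finger_gap: 0.0851
```

Emit:
move_arm --commands '[[[0.7,1,0],[0,0,1],1],[[0.7,1,0],[0,0,1],1],[[0.7,1,0],[0,0,1],1],[[0.7,1,0],[0,0,1],1],[[0.7,1,0],[0,0,1],1]]'

```text
clock: 1.15
tcp_pos: [0.42, -0.156, 0.2504]
orientation: [0.0, 0.68, 0.733, 0.0]
wrist_force: [1.1, -0.4, -0.2]
finger_gap: 0.0856
```

Emit:
move_arm --commands '[[[0.7,1,0],[0,0,1],1],[[0.7,1,0],[0,0,1],1],[[0.7,1,0],[0,0,1],1],[[0.7,1,0],[0,0,1],1],[[0,0,0],[0,0,1],1]]'

```text
clock: 1.65
tcp_pos: [0.5337, 0.0067, 0.2495]
orientation: [0.0, 0.385, 0.923, 0.001]
wrist_force: [-0.4, -0.9, 0.4]
finger_gap: 0.0858
```

Emit:
move_arm --commands '[[[0,0,0],[0,0,1],1],[[0,0,0],[0,0,1],1],[[0,0,0],[0,0,1],1],[[0,0,0],[0,0,1],1],[[0,0,0],[0,0,1],1]]'

```text
clock: 2.15
tcp_pos: [0.5311, 0.0022, 0.25]
orientation: [-0.0, 0.049, 0.999, 0.0]
wrist_force: [0.0, -0.8, 0.3]
finger_gap: 0.0856
```

Emit:
move_arm --commands '[[[0,0,0],[0,0,1],1],[[0,0,0],[0,0,1],1],[[0,0,0],[0,0,0.5],1],[[0,0,0],[0,0,0],1]]'

```text
clock: 2.55
tcp_pos: [0.5311, 0.0021, 0.25]
orientation: [-0.0, -0.122, 0.993, 0.0]
wrist_force: [0.5, 0.0, -0.4]
finger_gap: 0.0859
```

Run:
```python
from h import *
d=look("wrist","1"); s=d["s"]
print({k:np.round(s[k],4).tolist() for k in s})
print(proj(d,[.5176,-.0596,.067]),proj(d,[.5234,.0663,.11]))
```

```text
{'clock': 2.55, 'joint_pos': [-0.1472, 0.2286, -0.0679, 1.275, 0.0001, -0.3921], 'qvel': [-0.0005, 0.0006, 0.002, -0.0013, -0.0012, 0.0633], 'tau': [0.0054, -43.1414, 29.7695, 0.0054, 0.0001, -0.5158], 'tcp_pos': [0.5311, 0.0021, 0.25], 'orientation': [-0.0003, -0.1221, 0.9925, 0.0001], 'wrist_force': [0.4889, 0.0477, -0.4408], 'ft_torque': [0.0263, 0.0469, -0.0099], 'finger_gap': 0.0859}
[256.34675355 191.02357828] [396.17275622 242.31231517]
```

View pics/wrist1.png

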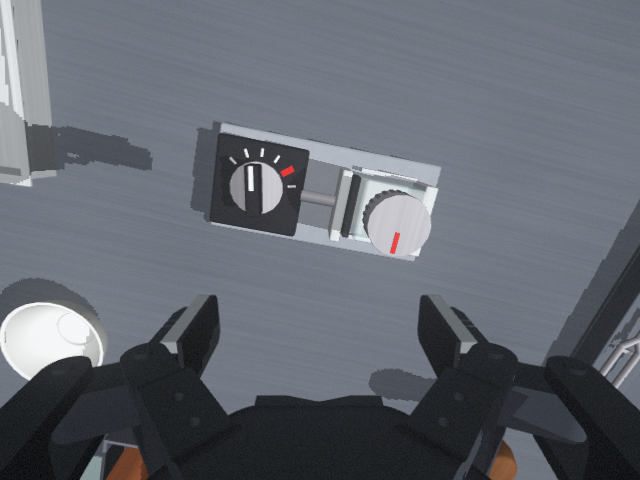

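Run:
```python
from h import *
d=load("wrist1.pkl")
crop(d,"wc1.png",195,110,260,160,3)
```

```text
(no output)
```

View pics/wc1.png

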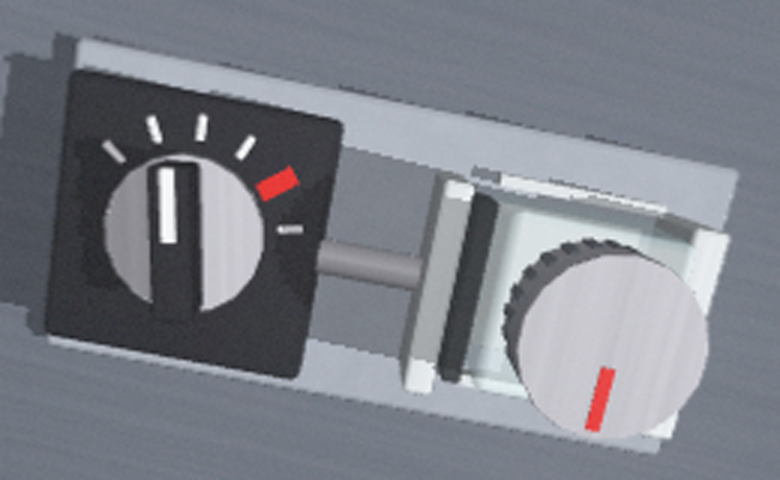

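Run:
```python
from h import *
d=load("wrist1.pkl")
f=lambda x,y:(195+(x+.5)/3-.5,110+(y+.5)/3-.5)
P=lambda x,y,z:plane(d,f(x,y),z)
pl=[P(80,40,.012),P(737,170,.012),P(658,454,.012)]
print("plate",[p.round(4)[:2] for p in pl], np.linalg.norm(pl[1]-pl[0]),np.linalg.norm(pl[1]-pl[2]))
h=[P(*c,.034) for c in [(76,70),(344,123),(298,379),(47,333)]]
print("housing",[p.round(4)[:2] for p in h],np.mean(h,0).round(4))
pt=P(166,169,.067);pe=P(169,242,.067)
v=pt-pe;print("ptr ang",np.degrees(np.arctan2(v[1],v[0])))
# bar top corners
b=[P(*c,.067) for c in [(147,165),(197,165),(203,318),(153,318)]]
print("bar ctr",np.mean(b,0).round(4),np.linalg.norm(b[0]-b[3]),np.linalg.norm(b[0]-b[1]))
print("disc",P(185,235,.043).round(4))
red=P(278,183,.034);print("red",red.round(4))
for t in [(114,152),(154,129),(202,127),(246,148),(278,183),(290,230)]:
    q=P(*t,.034)-np.mean(h,0);print(t,np.degrees(np.arctan2(q[1],q[0])).round(1))
im=d["frame"][110:270,195:455].astype(int)
# lid circle: grey top
print("lid",P(613,345,.110).round(4), P(521,345,.110).round(4),P(707,345,.110).round(4))
a=P(608,368,.11);b=P(593,431,.11);v=b-a;print("lid red",np.degrees(np.arctan2(v[1],v[0])))
t=load("top0.pkl")
g=lambda x,y:(290+(x+.5)/6-.5,240+(y+.5)/6-.5)
print("top lid",plane(t,g(203,231),.11).round(4),"housing",np.mean([plane(t,g(*c),.034) for c in [(412,112),(645,106),(655,333),(417,340)]],0).round(4))
print("bar top",np.mean([plane(t,g(*c),.067) for c in [(512,160),(548,155),(570,280),(535,287)]],0).round(4))
# triangulate lid
o1,r1=ray(d,f(613,345));o2,r2=ray(t,g(203,231))
A=np.stack([r1,-r2],1);x=np.linalg.lstsq(A,o2-o1,rcond=None)[0];print("tri",(o1+x[0]*r1).round(4),(o2+x[1]*r2).round(4))
```

```text
plate [array([ 0.4682, -0.1153]), array([0.4549, 0.1158]), array([0.5623, 0.1228])] 0.23149277740098567 0.1076274705102112
housing [array([ 0.4772, -0.109 ]), array([ 0.4721, -0.0216]), array([ 0.5604, -0.0169]), array([ 0.5653, -0.1047])] [ 0.5187 -0.0631  0.034 ]
ptr ang -166.88690492368292
bar ctr [ 0.5181 -0.0626  0.067 ] 0.04654241477619693 0.014896072680231567
disc [ 0.519  -0.0637  0.043 ]
red [ 0.4961 -0.0384  0.034 ]
(114, 152) -122.9
(154, 129) -148.2
(202, 127) -174.5
(246, 148) 158.8
(278, 183) 132.5
(290, 230) 104.8
lid [0.5086 0.064  0.11  ] [0.5146 0.0399 0.11  ] [0.5025 0.0885 0.11  ]
lid red 4.692174829309447
top lid [0.5104 0.065  0.11  ] housing [ 0.5197 -0.0619  0.034 ]
bar top [ 0.5192 -0.0614  0.067 ]
tri [0.5095 0.0655 0.1048] [0.5105 0.065  0.1048]
```

Emit:
move_arm --commands '[[[-0.15,-0.8,-0.3],[0,0,-0.12],0.2],[[-0.15,-0.82,-0.3],[0,0,0],0.2],[[0,0,-1],[0,0,0],0.2],[[0,0,-1],[0,0,0],0.2],[[0,0,-0.9],[0,0,0],0.2]]'

```text
clock: 3.1
tcp_pos: [0.519, -0.0631, 0.1088]
orientation: [0.0, -0.112, 0.994, 0.0]
wrist_force: [0.7, -0.4, -0.7]
finger_gap: 0.0511
```

Emit:
move_arm --commands '[[[0,0,0],[0,0,0],0.2],[[0,0,0],[0,0,0],0.2]]'

```text
clock: 3.3
tcp_pos: [0.519, -0.0626, 0.1105]
orientation: [-0.001, -0.113, 0.994, 0.0]
wrist_force: [0.5, 0.3, 0.5]
finger_gap: 0.0512
```

Run:
```python
from h import *
d=look("wrist","2"); s=d["s"]
print({k:np.round(s[k],4).tolist() for k in s})
```

```text
{'clock': 3.3, 'joint_pos': [-0.2737, 0.3007, -0.329, 0.9426, 0.0001, -0.5008], 'qvel': [0.003, -0.0282, 0.0502, 0.0037, -0.0013, -0.0065], 'tau': [-0.0748, -42.1096, 24.7811, 0.0118, -0.0043, 0.0109], 'tcp_pos': [0.519, -0.0626, 0.1105], 'orientation': [-0.0007, -0.1133, 0.9936, 0.0003], 'wrist_force': [0.5286, 0.2634, 0.4962], 'ft_torque': [0.0484, -0.0592, -0.0301], 'finger_gap': 0.0512}
```

View pics/wrist2.png

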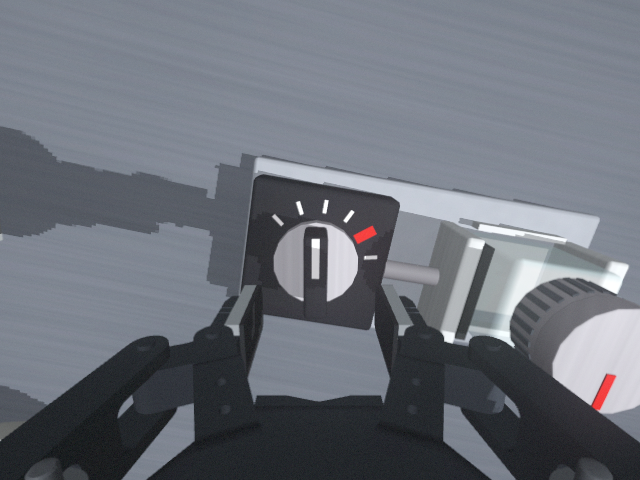

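Run:
```python
from h import *
d=load("wrist2.pkl"); crop(d,"wc2.png",235,150,200,180,4)
b=[plane(d,c,.067) for c in [(305,229),(327,229),(327.5,318),(303.5,318)]]
print(np.mean(b,0).round(4),np.linalg.norm(b[0]-b[3]),np.linalg.norm(b[0]-b[1]))
v=plane(d,(315.5,239),.067)-plane(d,(315.5,278),.067);print(np.degrees(np.arctan2(v[1],v[0])))
print(np.mean([plane(d,c,.034) for c in [(256,176),(400,199),(373,328),(244,313)]],0))
```

```text
[ 0.5171 -0.0643  0.067 ] 0.0513286075425753 0.011378621084533677
-167.11861154697357
[ 0.51838547 -0.06258677  0.034     ]
```

View pics/wc2.png

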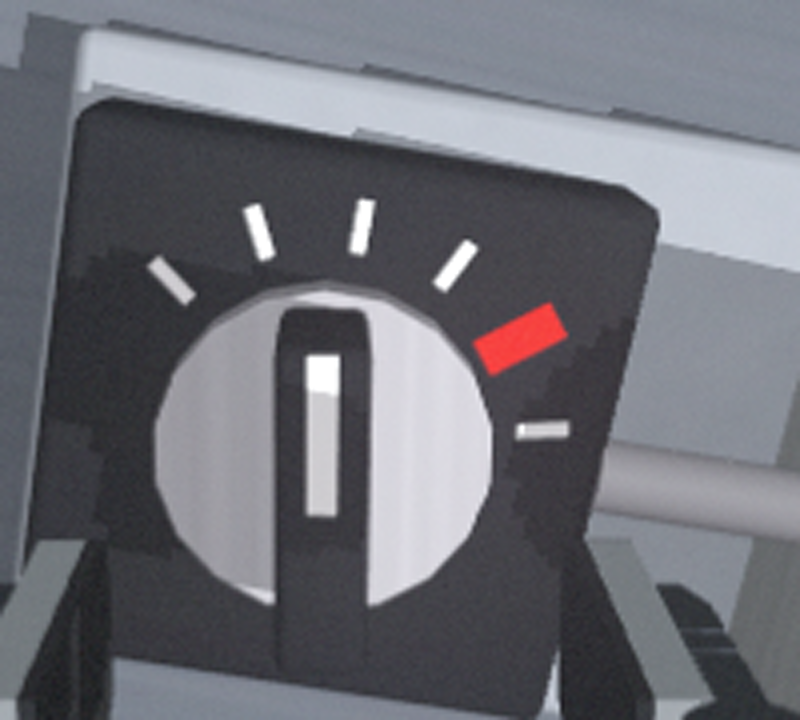

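Emit:
move_arm --commands '[[[0,0,-0.6],[0,0,0],0.2],[[0,0,-0.5],[0,0,0],0.2],[[0,0,0],[0,0,0],-1],[[0,0,0],[0,0,0],-1],[[0,0,0],[0,0,0],-1]]' --newtons 50

```text
clock: 3.85
tcp_pos: [0.5211, -0.0637, 0.0687]
orientation: [0.002, -0.114, 0.994, -0.001]
wrist_force: [-1.0, 0.4, 3.9]
finger_gap: 0.0114
```

Emit:
move_arm --commands '[[[0,0,0],[0,0,0],-1],[[0,0,0],[0,0,0],-1]]'

```text
clock: 4.05
tcp_pos: [0.5211, -0.0637, 0.0687]
orientation: [0.002, -0.113, 0.994, -0.001]
wrist_force: [-0.9, -3.2, 6.7]
finger_gap: 0.0118
```

Emit:
move_arm --commands '[[[-0.03,0,0.04],[0,0,-0.3],-1],[[-0.02,0,0],[0,0,-0.7],-1],[[0,0,0],[0,0,-0.8],-1],[[0,0,0],[0,0,-0.8],-1],[[0,0,0],[0,0,-0.8],-1]]'

```text
clock: 4.55
tcp_pos: [0.521, -0.0645, 0.0688]
orientation: [0.003, 0.126, 0.992, -0.001]
wrist_force: [7.2, -6.4, -10.9]
finger_gap: 0.0115
```

Emit:
move_arm --commands '[[[0,0,0],[0,0,-0.8],-1],[[0,0,0],[0,0,-0.8],-1],[[0,0,0],[0,0,-0.8],-1],[[0,0,0],[0,0,-0.8],-1],[[0,0,0],[0,0,-0.8],-1]]'

```text
clock: 5.05
tcp_pos: [0.5205, -0.0653, 0.0688]
orientation: [0.004, 0.394, 0.919, -0.001]
wrist_force: [6.2, -8.8, -10.3]
finger_gap: 0.0116
```

Emit:
move_arm --commands '[[[0,0,0],[0,0,-0.25],-1],[[0,0,0],[0,0,0],-1],[[0,0,0],[0,0,0],-1]]'

```text
clock: 5.35
tcp_pos: [0.5205, -0.0654, 0.0688]
orientation: [0.004, 0.409, 0.913, -0.001]
wrist_force: [6.7, -8.6, -9.0]
finger_gap: 0.0117
```

Run:
```python
from h import *
d=look("wrist","3"); s=d["s"]; t=look("top","3")
print({k:np.round(s[k],4).tolist() for k in s})
q=s["orientation"];M=R.from_quat([q[1],q[2],q[3],q[0]]).as_matrix();print(np.degrees(np.arctan2(M[1,0],M[0,0])))
```

```text
{'clock': 5.35, 'joint_pos': [-0.2763, 0.3408, -0.3884, 0.8349, -0.0033, 0.5655], 'qvel': [0.0007, 0.002, 0.0001, 0.0011, 0.0001, 0.0011], 'tau': [4.1419, -48.4293, 22.8365, 3.614, 1.8721, -0.0323], 'tcp_pos': [0.5205, -0.0654, 0.0688], 'orientation': [0.0036, 0.4086, 0.9127, -0.0012], 'wrist_force': [6.7333, -8.6498, -9.0188], 'ft_torque': [-1.6894, -1.3152, -0.057], 'finger_gap': 0.0117}
131.77163022200443
```

View pics/wrist3.png

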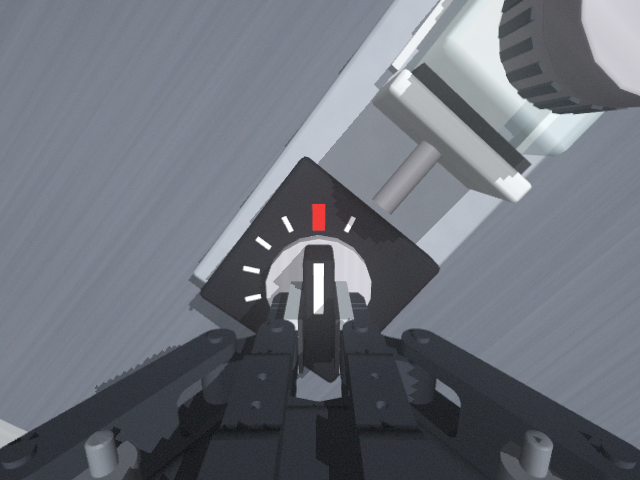

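The pointer at (319,290) now lines up with the red mark at (318,217). I'll release, lift off and check it.

Emit:
move_arm --commands '[[[0,0,0],[0,0,0],0.0],[[0,0,0],[0,0,0],0.2],[[0,0,0.5],[0,0,0],0.2],[[0,0,1],[0,0,0],0.2],[[0,0,1],[0,0,0],0.2]]'

```text
clock: 5.95
tcp_pos: [0.5163, -0.062, 0.1689]
orientation: [-0.001, 0.408, 0.913, 0.0]
wrist_force: [0.8, 0.0, 0.7]
finger_gap: 0.0509
```

Emit:
move_arm --commands '[[[0,0.6,1],[0,0,0],1],[[0,0.6,0.5],[0,0,0],1],[[0,0.6,0],[0,0,0],1],[[0,0,0],[0,0,0],1],[[0,0,0],[0,0,0],1]]'

```text
clock: 6.45
tcp_pos: [0.5171, 0.0099, 0.2283]
orientation: [0.0, 0.407, 0.913, 0.0]
wrist_force: [0.5, 0.2, 0.1]
finger_gap: 0.0855
```

Run:
```python
from h import *
d=look("wrist","4"); s=d["s"]; t=look("top","4")
print({k:np.round(s[k],4).tolist() for k in s})
```

```text
{'clock': 6.45, 'joint_pos': [-0.1362, 0.209, -0.1467, 1.2148, 0.0, 0.7022], 'qvel': [-0.025, 0.0149, -0.0079, -0.0053, -0.003, -0.0018], 'tau': [0.6984, -42.2744, 29.7345, 0.0488, 0.0585, 0.0256], 'tcp_pos': [0.5171, 0.0099, 0.2283], 'orientation': [0.0001, 0.4071, 0.9134, 0.0], 'wrist_force': [0.5052, 0.1725, 0.1442], 'ft_torque': [-0.0485, -0.0128, 0.049], 'finger_gap': 0.0855}
```

View pics/wrist4.png

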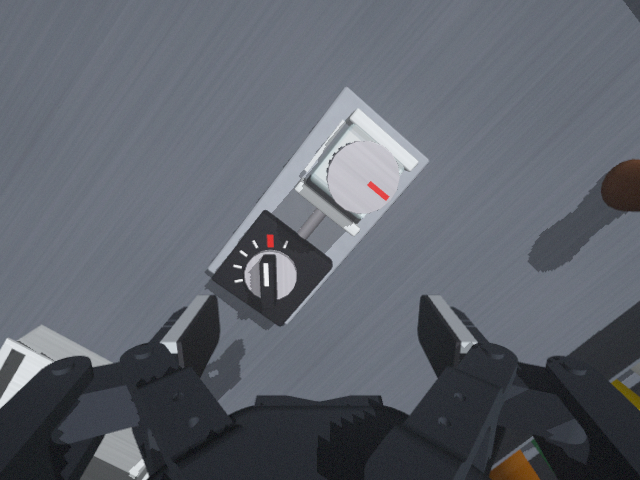

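Run:
```python
from h import *
d=load("wrist4.pkl");x0,y0=205,80
crop(d,"wc4.png",x0,y0,235,250,3)
t=load("top4.pkl");crop(t,"tc4.png",290,240,120,75,6)
```

```text
(no output)
```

View pics/wc4.png

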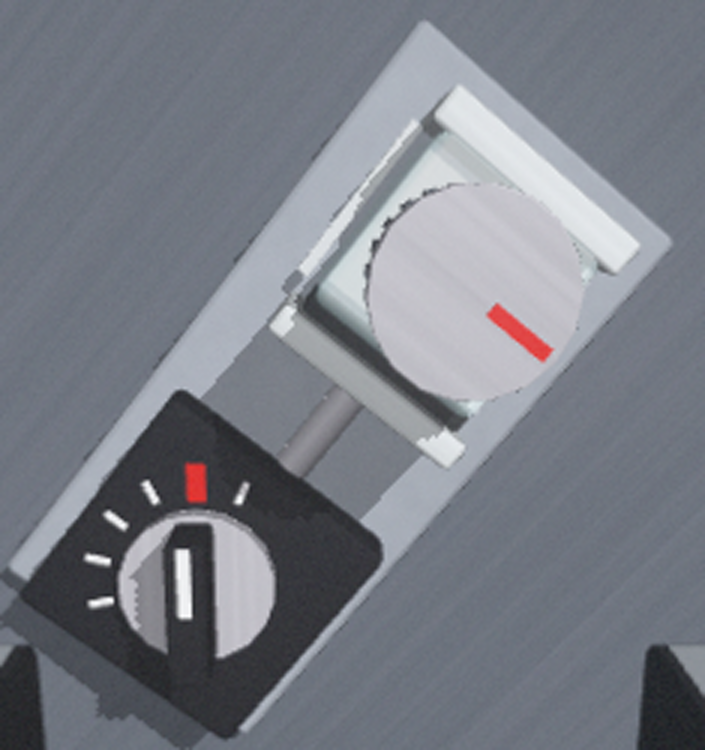

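View pics/tc4.png

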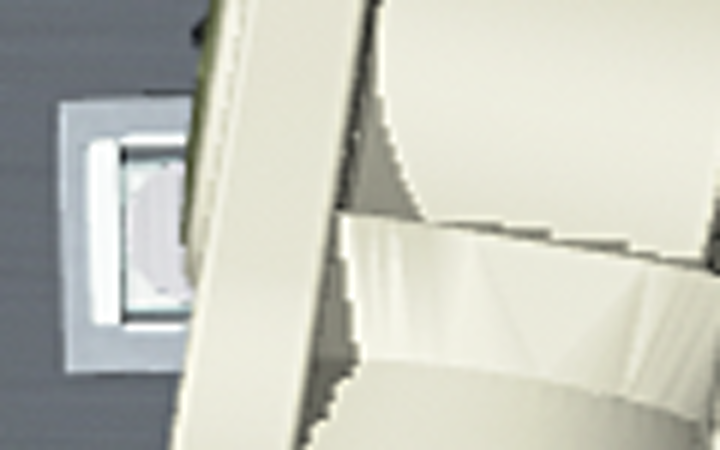

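Run:
```python
from h import *
d=load("wrist4.pkl")
f=lambda x,y:(205+(x+.5)/3-.5,80+(y+.5)/3-.5)
P=lambda x,y,z:plane(d,f(x,y),z)
A=lambda v:np.degrees(np.arctan2(v[1],v[0])).round(2)
print("ptr",A(P(182.5,550,.067)-P(184,619,.067)))
c=P(197,584,.043);h=np.mean([P(*q,.034) for q in [(180,388),(386,553),(232,740),(18,600)]],0);print("disc",c.round(4),"house",h.round(4))
print("red",A(P(196,483,.034)-h), A(P(196,464,.034)-P(197,502,.034)))
hc=[P(*q,.034) for q in [(180,388),(386,553),(232,740),(18,600)]];print("house yaw",A(hc[1]-hc[0])-90,A(hc[2]-hc[3])-90)
pc=[P(425,18,.012),P(672,243,.012)];print("plate yaw",A(pc[1]-pc[0]), np.round(pc,4))
print("lid",P(475.5,293,.11).round(4),P(367,293,.11).round(4),P(584,293,.11).round(4),"red",A(P(547,356,.11)-P(492,309,.11)))
```

```text
ptr 130.66
disc [ 0.5183 -0.0628  0.043 ] house [ 0.5194 -0.0622  0.034 ]
red 134.61 131.12
house yaw -88.18 -85.08
plate yaw 2.63 [[0.4554 0.1172 0.012 ]
 [0.5624 0.1221 0.012 ]]
lid [0.5095 0.066  0.11  ] [0.4903 0.0487 0.11  ] [0.5287 0.0832 0.11  ] red 2.62
```

Emit:
move_arm --commands '[[[-0.1,0.7,-0.3],[0,0,0],1],[[-0.09,0.69,-0.3],[0,0,0],1],[[0,0,-0.9],[0,0,0],1],[[0,0,0],[0,0,0],1],[[0,0,0],[0,0,0],1]]'

```text
clock: 7.05
tcp_pos: [0.509, 0.0642, 0.1675]
orientation: [-0.001, 0.408, 0.913, -0.001]
wrist_force: [-1.1, 0.3, 0.3]
finger_gap: 0.0856
```

Run:
```python
from h import *
d=look("wrist","5"); s=d["s"]
print({k:np.round(s[k],4).tolist() for k in s})
```

```text
{'clock': 7.05, 'joint_pos': [-0.031, 0.2375, -0.2635, 1.0724, -0.0001, 0.8101], 'qvel': [-0.0044, -0.0197, 0.0451, 0.0032, 0.0015, 0.001], 'tau': [0.3619, -40.7438, 26.7582, -0.0204, 0.014, -0.0012], 'tcp_pos': [0.509, 0.0642, 0.1675], 'orientation': [-0.0012, 0.4083, 0.9129, -0.0006], 'wrist_force': [-1.1012, 0.3484, 0.337], 'ft_torque': [-0.0257, 0.0507, -0.0298], 'finger_gap': 0.0856}
```

View pics/wrist5.png

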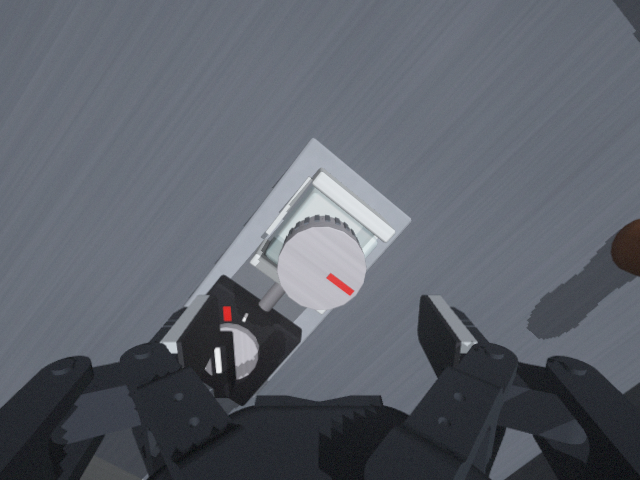

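Run:
```python
from h import *
d=load("wrist5.pkl")
hsv=cv2.cvtColor(d["frame"],cv2.COLOR_RGB2HSV);f=d["frame"].astype(int)
m=((f.min(2)>150)&(f.max(2)-f.min(2)<25)).astype(np.uint8)
m|=((f[:,:,0]>180)&(f[:,:,1]<110)).astype(np.uint8)
m[:215]=0;m[330:]=0;m[:,:265]=0;m[:,380:]=0
m=cv2.morphologyEx(m,cv2.MORPH_OPEN,np.ones((9,9)))
c=max(cv2.findContours(m,0,1)[0],key=cv2.contourArea);print(cv2.fitEllipse(c),cv2.minEnclosingCircle(c))
for px in [cv2.fitEllipse(c)[0],(322,268)]: print(plane(d,px,.11).round(4))
crop(d,"wc5.png",260,200,130,130,5)
```

```text
((324.2915954589844, 266.02069091796875), (79.31886291503906, 123.07767486572266), 43.0036735534668) ((340.5, 272.0), 68.7841796875)
[0.5099 0.068  0.11  ]
[0.5097 0.0662 0.11  ]
```

View pics/wc5.png

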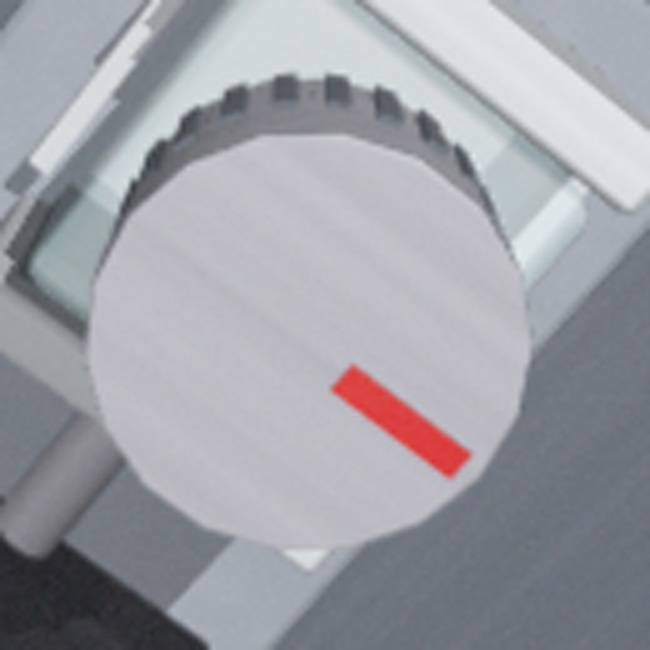

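Emit:
move_arm --commands '[[[0.02,0.03,-0.9],[0,0,0],1],[[0,0,-0.6],[0,0,0],1],[[0,0,-0.2],[0,0,0],1],[[0,0,0],[0,0,0],1],[[0,0,0],[0,0,0],1]]'

```text
clock: 7.6
tcp_pos: [0.5118, 0.0657, 0.1015]
orientation: [0.001, 0.408, 0.913, 0.0]
wrist_force: [-0.6, 0.1, 0.2]
finger_gap: 0.0853
```

Emit:
move_arm --commands '[[[0,0,0],[0,0,0],0.4],[[0,0,0],[0,0,0],0.3]]' --newtons 25

```text
clock: 7.8
tcp_pos: [0.5115, 0.066, 0.1012]
orientation: [0.001, 0.408, 0.913, 0.0]
wrist_force: [-0.2, 0.4, -0.0]
finger_gap: 0.059
```

Run:
```python
from h import *
d=look("wrist","6"); s=d["s"]
print({k:np.round(s[k],4).tolist() for k in s})
```

```text
{'clock': 7.8, 'joint_pos': [-0.0274, 0.2945, -0.3635, 0.9103, 0.0001, 0.8128], 'qvel': [0.0009, 0.0033, -0.0088, -0.0023, 0.0017, 0.0003], 'tau': [-0.0558, -43.176, 26.1558, -0.0111, -0.002, -0.0002], 'tcp_pos': [0.5115, 0.066, 0.1012], 'orientation': [0.0011, 0.4078, 0.9131, 0.0005], 'wrist_force': [-0.174, 0.3523, -0.0123], 'ft_torque': [0.0322, -0.0285, -0.022], 'finger_gap': 0.059}
```

View pics/wrist6.png

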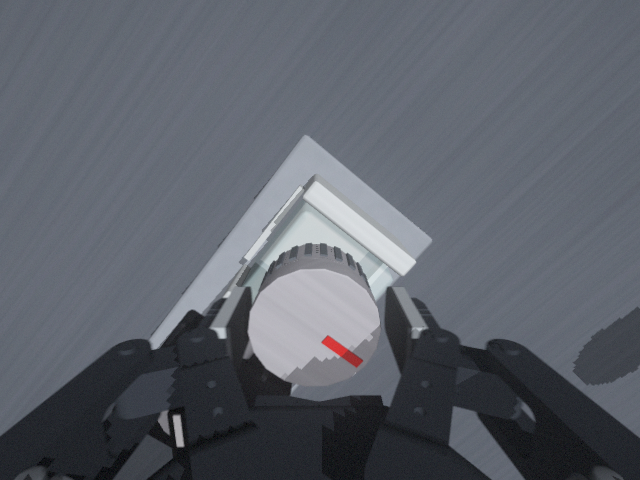

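Emit:
move_arm --commands '[[[-0.045,-0.015,-0.03],[0,0,0],0.3],[[0,0,0],[0,0,0],0.3],[[0,0,0],[0,0,0],0.1],[[0,0,0],[0,0,0],0],[[0,0,0],[0,0,0],-1]]'

```text
clock: 8.35
tcp_pos: [0.5088, 0.0656, 0.099]
orientation: [0.0, 0.408, 0.913, 0.0]
wrist_force: [-1.0, 0.9, 3.1]
finger_gap: 0.0512
```

Emit:
move_arm --commands '[[[0,0,0],[0,0,0],-1],[[0,0,0],[0,0,0],-1]]'

```text
clock: 8.55
tcp_pos: [0.5088, 0.0656, 0.0989]
orientation: [0.0, 0.408, 0.913, 0.0]
wrist_force: [-0.9, 1.9, 4.5]
finger_gap: 0.0513
```

Run:
```python
from h import *
d=look("wrist","7"); s=d["s"]
print({k:np.round(s[k],4).tolist() for k in s})
```

```text
{'clock': 8.55, 'joint_pos': [-0.0284, 0.2935, -0.3713, 0.9057, 0.0003, 0.8115], 'qvel': [0.0006, 0.0005, -0.0003, 0.0004, 0.0013, 0.0018], 'tau': [-0.7123, -40.8888, 25.2724, -0.621, -0.3351, 0.0006], 'tcp_pos': [0.5088, 0.0656, 0.0989], 'orientation': [0.0001, 0.4077, 0.9131, 0.0002], 'wrist_force': [-0.8702, 1.9224, 4.5474], 'ft_torque': [0.2548, 0.2937, 0.0054], 'finger_gap': 0.0513}
```

View pics/wrist7.png

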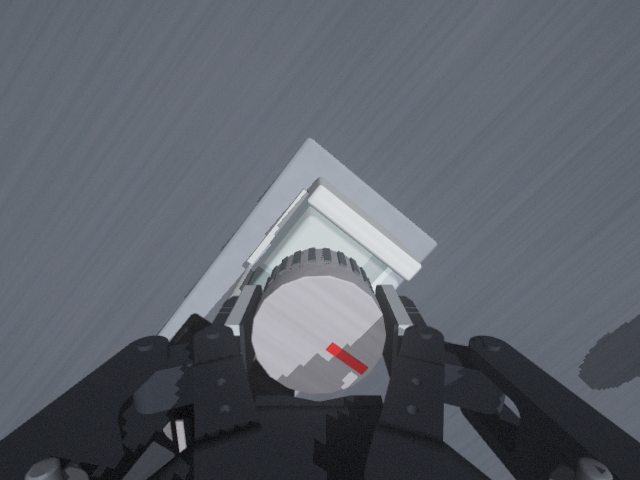

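Emit:
move_arm --commands '[[[0,0,0],[0,0,0],-1],[[0,0,0],[0,0,0.4],-1],[[0,0,0],[0,0,0.7],-1],[[0,0,0],[0,0,0.7],-1],[[0,0,0],[0,0,0.7],-1]]' --newtons 60

```text
clock: 9.1
tcp_pos: [0.5093, 0.0653, 0.0992]
orientation: [0.001, 0.242, 0.97, 0.0]
wrist_force: [-1.6, -0.5, 4.4]
finger_gap: 0.0505
```

Run:
```python
from h import *
d=look("wrist","8"); s=d["s"]
print({k:np.round(s[k],4).tolist() for k in s})
```

```text
{'clock': 9.1, 'joint_pos': [-0.0288, 0.2935, -0.3708, 0.9053, -0.0001, 0.459], 'qvel': [0.0003, 0.0004, -0.0003, -0.0016, -0.0003, -0.9684], 'tau': [0.0247, -40.4831, 24.635, -0.3539, -0.1465, 0.7129], 'tcp_pos': [0.5093, 0.0653, 0.0992], 'orientation': [0.0006, 0.2415, 0.9704, 0.0001], 'wrist_force': [-1.6267, -0.4666, 4.4147], 'ft_torque': [0.1471, 0.1495, -0.2574], 'finger_gap': 0.0505}
```

View pics/wrist8.png

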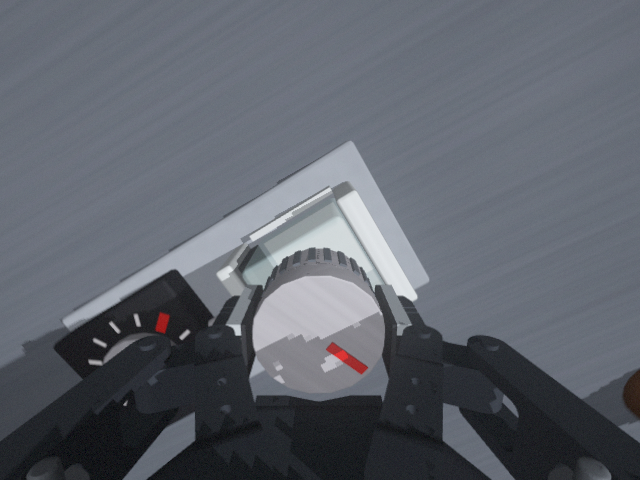

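Emit:
move_arm --commands '[[[0,0,0],[0,0,0.8],-1],[[0,0,0],[0,0,0.8],-1],[[0,0,0],[0,0,0.8],-1],[[0,0,0],[0,0,0.8],-1],[[0,0,0],[0,0,0.8],-1]]'

```text
clock: 9.65
tcp_pos: [0.5094, 0.0651, 0.0992]
orientation: [0.001, -0.035, 0.999, -0.0]
wrist_force: [-1.0, -0.4, 5.2]
finger_gap: 0.0501
```

Emit:
move_arm --commands '[[[0,0,0],[0,0,0.8],-1],[[0,0,0],[0,0,0.8],-1],[[0,0,0],[0,0,0.8],-1],[[0,0,0],[0,0,0.5],-1],[[0,0,0],[0,0,0],-1]]'

```text
clock: 10.15
tcp_pos: [0.5095, 0.065, 0.0992]
orientation: [0.001, -0.234, 0.972, -0.001]
wrist_force: [0.2, -2.1, 4.6]
finger_gap: 0.0503
```

Emit:
move_arm --commands '[[[0,0,0],[0,0,0],-1],[[0,0,0],[0,0,0],-1]]'

```text
clock: 10.35
tcp_pos: [0.5095, 0.065, 0.0992]
orientation: [0.001, -0.233, 0.973, -0.001]
wrist_force: [0.2, -1.5, 4.7]
finger_gap: 0.0501
```

Run:
```python
from h import *
d=look("wrist","9"); s=d["s"]
print({k:np.round(s[k],4).tolist() for k in s})
q=s["orientation"];M=R.from_quat([q[1],q[2],q[3],q[0]]).as_matrix();print(np.degrees(np.arctan2(M[1,0],M[0,0])))
for n in "79":
    d=load(f"wrist{n}.pkl");f=d["frame"].astype(int);m=((f[:,:,0]>130)&(f[:,:,1]<70)).astype(np.uint8);m[:330]=0;m[390:]=0;m[:,:300]=0;m[:,390:]=0
    c=max(cv2.findContours(m,0,1)[0],key=cv2.contourArea);b=cv2.fitLine(c,2,0,.01,.01).ravel()
    a=plane(d,b[2:]+15*b[:2],.11)-plane(d,b[2:]-15*b[:2],.11);print(n,b,np.degrees(np.arctan2(a[1],a[0])))
```

```text
{'clock': 10.35, 'joint_pos': [-0.029, 0.2936, -0.3706, 0.905, -0.001, -0.4989], 'qvel': [-0.0009, 0.0007, 0.0006, 0.0019, 0.0002, 0.0002], 'tau': [0.9237, -40.4646, 24.1067, 0.028, 0.434, -0.107], 'tcp_pos': [0.5095, 0.065, 0.0992], 'orientation': [0.0006, -0.2328, 0.9725, -0.0007], 'wrist_force': [0.2181, -1.4728, 4.6515], 'ft_torque': [-0.2889, -0.0226, -0.1223], 'finger_gap': 0.0501}
-153.07450725538615
7 [  0.82448965   0.565877   346.5366     358.32925   ] 4.018139877046322
9 [  0.83315605   0.55303794 346.5        357.90244   ] 80.04618207774
```

View pics/wrist9.png

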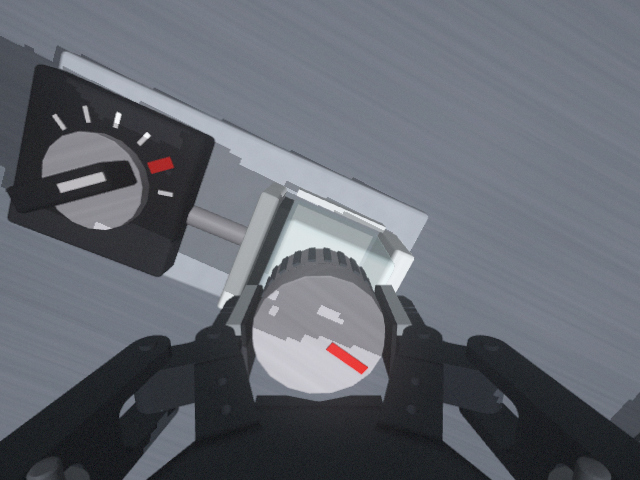

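Emit:
move_arm --commands '[[[0,0,0.12],[0,0,0],-1],[[0,0,0.15],[0,0,0],-1],[[0,0,0.15],[0,0,0],-1],[[0,0,0.15],[0,0,0],-1],[[0,0,0],[0,0,0],-1]]'

```text
clock: 10.9
tcp_pos: [0.5094, 0.0656, 0.1226]
orientation: [0.001, -0.234, 0.972, -0.0]
wrist_force: [0.5, 0.1, -1.3]
finger_gap: 0.05
```

Emit:
move_arm --commands '[[[0,0,0.15],[0,0,0],-1],[[0,0,0.15],[0,0,0],-1],[[0,0,0.15],[0,0,0],-1],[[0,0,0],[0,0,0],-1],[[0,0,0],[0,0,0],-1]]'

```text
clock: 11.4
tcp_pos: [0.5089, 0.0655, 0.1398]
orientation: [0.0, -0.234, 0.972, -0.0]
wrist_force: [0.5, -0.2, -0.0]
finger_gap: 0.05
```

Run:
```python
from h import *
d=look("wrist","10"); s=d["s"]; t=look("scene","10"); tt=look("top","10")
print({k:np.round(s[k],4).tolist() for k in s})
crop(t,"sc10.png",200,200,160,140,5)
```

```text
{'clock': 11.4, 'joint_pos': [-0.0286, 0.2563, -0.3113, 1.0026, 0.0001, -0.501], 'qvel': [0.0008, 0.0055, -0.0103, -0.0021, -0.0009, 0.0011], 'tau': [0.0043, -43.0595, 27.963, 0.0096, 0.0008, 0.0002], 'tcp_pos': [0.5089, 0.0655, 0.1398], 'orientation': [0.0003, -0.234, 0.9722, -0.0], 'wrist_force': [0.502, -0.1695, -0.0242], 'ft_torque': [0.0259, -0.0344, 0.0404], 'finger_gap': 0.05}
```

View pics/wrist10.png

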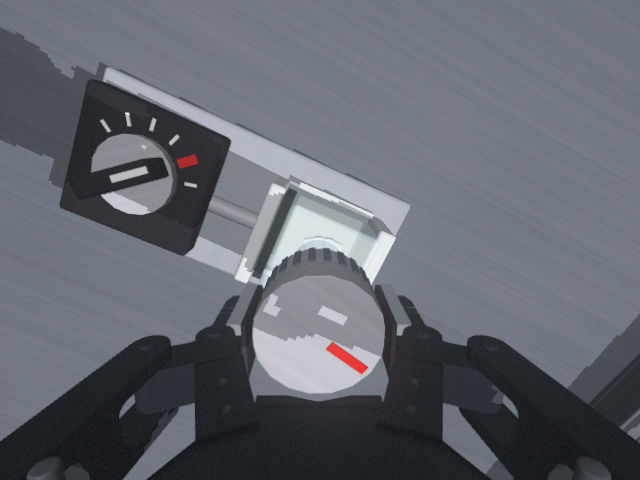

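View pics/sc10.png

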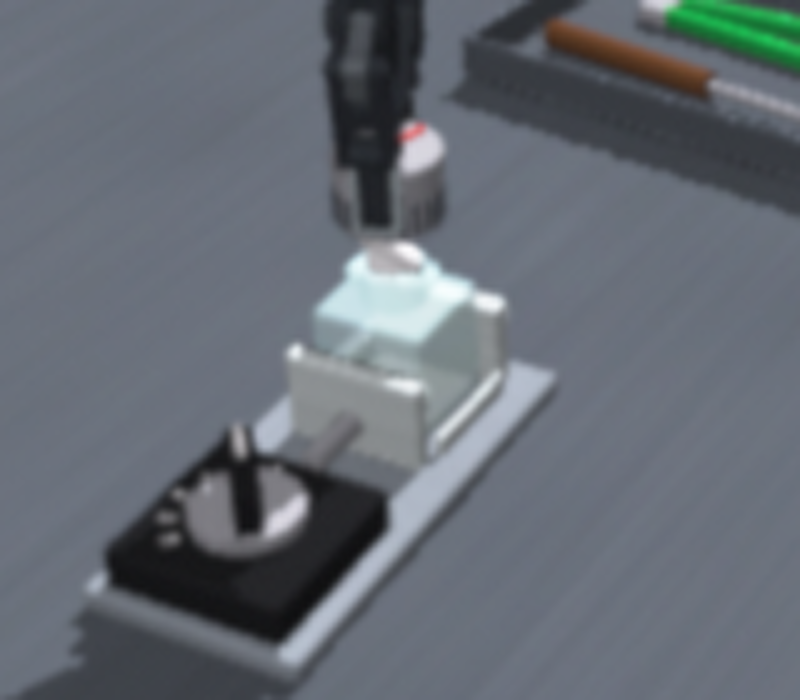

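Run:
```python
from h import *
d=load("wrist10.pkl")
v=plane(d,(147,170.2),.067)-plane(d,(110,178.5),.067);print(np.degrees(np.arctan2(v[1],v[0])))
a=load("top0.pkl")["frame"].astype(int);b=load("top10.pkl")["frame"].astype(int)
for n,(x,y,w,h) in dict(tray=(95,190,120,165),pepper=(230,160,75,40),bowl=(430,155,60,60),pan=(465,245,85,110)).items():
    print(n,np.abs(a-b)[y:y+h,x:x+w].mean().round(2))
```

```text
129.48602804144252
tray 4.89
pepper 4.79
bowl 4.5
pan 31.02
```

Emit:
move_arm --commands '[[[0,0,0],[0,0,0],-1],[[0,0,0],[0,0,0],-1],[[0,0,0],[0,0,0],-1]]'

```text
clock: 11.85
tcp_pos: [0.5087, 0.0655, 0.1394]
orientation: [-0.0, -0.234, 0.972, 0.0]
wrist_force: [-0.2, 1.2, -0.4]
finger_gap: 0.0502
```

View pics/top10.png

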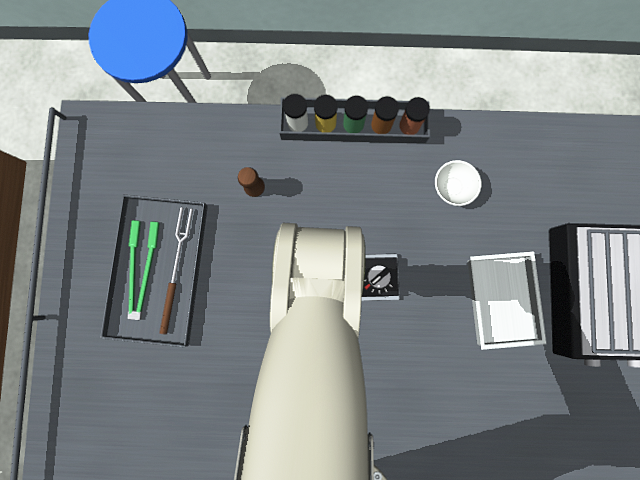

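View pics/scene10.png

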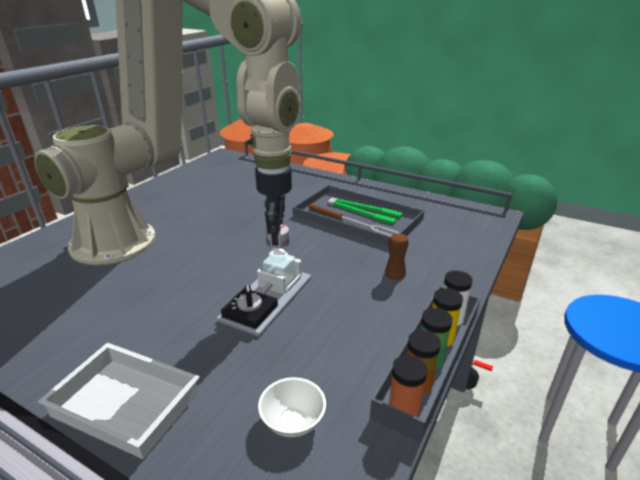

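The pan's outline at (507,300) hasn't moved; the difference there is only the arm's shadow. The bowl, pepper pot, fork and tongs are where they were, and the lid hangs above the clamped jar. I'm handing in.

```bash
python3 -c "
from h import *
print(job.hand_in())"
```

```text
the job is handed in; nothing more can be done
None
```

The job is done and handed in at about 12 s on the robot's clock; the hand-in gave no verdict.

- **Clamp:** I turned the dial clockwise about 61° to the red mark, then let go and lifted clear. Afterwards the pointer measured 129.5° to 130.7° in different views, against about 131° to 132° for the mark, so it sits on the mark to within 1–3°.
- **Lid:** I then gripped the lid's disc and twisted it counterclockwise. The red line on top turned 76.0°, so it stayed under a quarter turn.
- **Lift and hold:** I raised the lid 40–41 mm straight up, which puts it about 18–19 mm above the jar's mouth. It is still held with a 60 N grip setting, the tool vertical, within about 1 mm of its starting position in x and y. I judged level from the tool's orientation rather than measuring the lid itself.
- **Other objects:** The jar is still in the clamp, and the fork, tongs, pepper pot, bowl and pan look unmoved. The before/after picture check flagged the pan, but its outline hasn't moved; the change is the arm's shadow.
- **Forces:** The highest wrist force I read was about 15 N, while turning the dial.

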